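# Pour half of the sweets into the bowl

## Task

Pour about half of the eight wrapped sweets from the steel cup into the wooden bowl - four, give or take one - and keep the rest in the cup. Then stand the cup upright back on its coaster and let go; drop no sweet on the desk, leave the bowl where it stands and do not disturb the other things on the desk.

Things in the scene. Friction and masses are not known exactly. Their poses are not given: they have to be found in the camera images.
- cup_mid (a point): Plain double-walled steel tumbler, no handle, 85 mm tall; outside 58 mm across at the base, 66 mm at 54 mm height, 71 mm at the rim; inside an open cone, 36 mm across at the floor, 65 mm at the mouth; floor 5 mm thick; 120 to 195 g empty. Upright on the coaster, heaped to the brim with 8 sweets. This point: on its axis half-way up, 42.5 mm above its underside; z out of the mouth.
- cup_rim (a point): Centre of the tumbler's mouth in the plane of the rim, 42.5 mm above cup_mid; z out of the mouth. The sweets leave one or two at a time as it tips from about 60 to 95 degrees. A hand straight above it covers the mouth; gripped by both sides about 55 mm above the underside, the hand leaning back some 45 degrees, it pours freely away from the hand.
- bowl_rim (a point): Loose round bowl of dark turned wood, 140 mm across at the rim, 60 mm tall, wall 5 mm, 88 mm across at the foot, 300 g, empty, standing on the desk. This point is the centre of its mouth in the plane of the rim, 60 mm above the desk; z up.
- coaster_top (a point): Centre of the top face of the round cork coaster (94 mm across, 6 mm thick, fixed to the desk) on which the tumbler stands; z up.
- table: White desk top; its upper face is the work surface.
- pencil_pot_mid (a point): Bystander: round black pencil pot, 72 mm across, 95 mm tall, pencils standing up to 175 mm; this point is on its axis 47.5 mm above the desk.
- stapler_mid (a point): Bystander: black desk stapler, 135 mm long (along its x), 36 mm wide, about 57 mm tall; this point is its middle, 25 mm above the desk.
- vase_mid (a point): Bystander: green glass vase, 80 mm across, 165 mm tall; this point is on its axis half-way up.
- sweet0_center (a point): Centre of sweet 1 of 8: a foil-wrapped chocolate ball of 25 mm diameter, 11 g, hard and slick, rolls easily; all eight are alike. Its axes turn as it rolls.
- sweet1_center (a point): Centre of sweet 2 of 8: a foil-wrapped chocolate ball of 25 mm diameter, 11 g, hard and slick, rolls easily; all eight are alike. Its axes turn as it rolls.
- sweet2_center (a point): Centre of sweet 3 of 8: a foil-wrapped chocolate ball of 25 mm diameter, 11 g, hard and slick, rolls easily; all eight are alike. Its axes turn as it rolls.
- sweet3_center (a point): Centre of sweet 4 of 8: a foil-wrapped chocolate ball of 25 mm diameter, 11 g, hard and slick, rolls easily; all eight are alike. Its axes turn as it rolls.
- sweet4_center (a point): Centre of sweet 5 of 8: a foil-wrapped chocolate ball of 25 mm diameter, 11 g, hard and slick, rolls easily; all eight are alike. Its axes turn as it rolls.
- sweet5_center (a point): Centre of sweet 6 of 8: a foil-wrapped chocolate ball of 25 mm diameter, 11 g, hard and slick, rolls easily; all eight are alike. Its axes turn as it rolls.
- sweet6_center (a point): Centre of sweet 7 of 8: a foil-wrapped chocolate ball of 25 mm diameter, 11 g, hard and slick, rolls easily; all eight are alike. Its axes turn as it rolls.
- sweet7_center (a point): Centre of sweet 8 of 8: a foil-wrapped chocolate ball of 25 mm diameter, 11 g, hard and slick, rolls easily; all eight are alike. Its axes turn as it rolls.
Not all that is in view belongs to the job. Of the things like the part that bears cup_mid, leave any that is orange; of the rest the larger one is meant.

How it is judged:
By the outcome, as a careful person would: the job done as asked, in the order asked, and still so for the second after the job is handed in, with the robot touching nothing.
It also fails if it takes over 64 s, if anything falls off the work surface, if the arm or the gripper's body presses on something with over 40 N, if the wrist force passes 120 N, or if a joint passes its speed limit or range.

## Robot

A 6-joint arm with a two-finger parallel gripper is mounted at the origin on the work surface. World frame = base frame: x ahead of the robot, y to its left, z up, the work surface at z = 0. Lengths are in mm, angles in rad, forces in N, time in s.
With the tool pointing down it reaches from about 300 to 775 mm from the base axis. Payload 14.6 kg.
Tool frame: the origin (TCP) lies at the very end of the fingers, on their centre line; the grasp point (between the pads) lies 19 mm behind it; z points along the fingers, y is the line along which they close (so a half turn about z gives the same grasp; the last joint's range is limited). The gripper opens to 94 mm and grips with 3 to 60 N. Pads are 16 mm wide; open, the fingers measure 119 mm over their backs; the gripper's body (75 mm by 177 mm) begins 78 mm behind the grasp point.
Start: joints at [-0.067, 0.3, 1.521, -0, 1.321, -0.067], TCP at [549.99, -0.002, 205.446] pointing down, gripper open.
Joint ranges: [-3.03, 3.03], [-0.79, 2.21], [0.23, 2.52], [-1.04, 4.18], [0, 3.07], [-2.55, 2.55]. Speed limits (rad/s): [2.22, 2.22, 2.57, 3.14, 3.14, 3.14].

## Interface

Orientations are given as a unit quaternion [w, x, y, z].
In Python, from rig import arm, optics gives the robot as it stands. The module is installed in compiled form; this text tells all that it offers.
- The arm moves only by the tool move_arm, never from a script. Its argument "moves" is a list of rows, each an object with "offset": the shift along the tool's x, y, z each as a share of 0.03 m, from -1 to 1, a list of three; "turn": the turn about the tool's z as a share of 0.15 rad, from -1 to 1; "gripper": the closure, from 0 (fully open) to 1 (shut). A call has 1 to 12 rows; each row shifts and turns the commanded pose from where the row before left it, along the tool's axes as they then stand; what a row does not reach is not made up. A row lasts 1/8 s, in which the tool goes at most 62.5 mm and 10.7 degrees, less where a joint would pass 70% of its speed; a pose out of reach is approached as far as the arm can. A call with a number of a shift or a turn outside -1 to 1 is refused whole. A call with a gripper value outside its range is refused whole. The fingers move at their own pace and stop on an object; the grip force is fixed at half the most. Time passes only in rows, so rows that do not move let the fingers close. It gives the time, the measured TCP pose, the force, the opening and the grip force at its end, in the units of the state.
- arm.read_state(): the state, without advancing time (a new reading comes with each control period).
- optics.get_image(name): name is "scene" or "side" or "wrist"; returns the picture (420x560x3 uint8, blue, green, red); there is no depth.
- optics.calibration(name): a dict with "camera_matrix" (3x3 intrinsics, pixels), "k1" (the pictures are not rectified: a ray, as slopes to the right and down, at radius r is drawn at 1 + k1 r^2 times it, then the intrinsics apply), "R" (3x3) and "t" (3): a world point X has camera coordinates R X + t. Camera axes: x right, y down, z forward; pixel columns grow to the right and rows downward; lengths in mm; the calibration is good to about 2 mm. A picture is of the moment at which its call begins: read the wrist's pose just before it. calibration takes no time and is no camera call; for the wrist camera it gives the pose at the moment of the call.
- arm.job_done(): hands the job in; it is judged then, once.
The state is a dict: "clock": time; "qpos": joint angles; "qd": joint speeds; "joint_efforts": joint torques, N m; "tool_pos": TCP position; "eef_rot": TCP orientation; "force": force on the tool from outside, world axes, zero at the start; "moment": the same for the moment, N m; "grip_width": finger opening in mm; "grip_force": force on a finger pad.
Only numpy, scipy, OpenCV 4.12 (cv2) and the standard library are available. Lean on these libraries where they do the work, as an engineer would, in place of code of your own. Each camera call takes 0.05 s, during which the arm holds its last target. There are 200 camera calls.

## Working session

There is one attempt and no reset: what is moved stays moved. The work goes in short steps, Python scripts to look and compute and a tool call to move; the robot and the scene stay as the last step left them, time stands still between calls to the robot, and variables do not carry over. Pictures are saved under pics/ and viewed, at most 10 in all, crops included, and the job is handed in when it is done.

Besides the shell and the picture viewer there is one more tool, called by a JSON object that holds its "method" and its "body". move_arm: Moves the arm, as the interface text tells. Its arguments: {"type":"object","properties":{"moves":{"type":"array"}},"required":["moves"]}

```bash
mkdir -p pics; cat > h.py <<'E'
import numpy as np, cv2
from rig import arm, optics
from scipy.spatial.transform import Rotation as Rn
def ray(c,uv):
    K=np.array(c["camera_matrix"]);R=np.array(c["R"]);t=np.array(c["t"])
    d=np.linalg.inv(K)@[uv[0],uv[1],1];p=d[:2].copy();q=p.copy()
    for _ in range(20): q=p/(1+c["k1"]*(q@q))
    return -R.T@t, R.T@np.array([q[0],q[1],1])
def onplane(c,uv,z):
    o,d=ray(c,uv); return o+d*(z-o[2])/d[2]
def proj(c,X):
    x=np.array(c["R"])@np.array(X,float)+np.array(c["t"]);q=x[:2]/x[2];q=q*(1+c["k1"]*(q@q))
    return (np.array(c["camera_matrix"])@[q[0],q[1],1])[:2]
E
python3 - <<'E'
from h import *
a=[optics.get_image(n) for n in("scene","side")]
cv2.imwrite("pics/scene0.png",a[0]);cv2.imwrite("pics/side0.png",a[1])
for n in("scene","side"):
    c=optics.calibration(n);print(n,-np.array(c["R"]).T@np.array(c["t"]),c["k1"],np.round(c["R"],2)[2])
print(arm.read_state())
E
```

```text
scene [990.91113695 546.59123354 879.89110845] -0.040947832591126804 [-0.41 -0.49 -0.77]
side [ 40.78790763 942.74045164 950.39378473] -0.15457108508244322 [ 0.39 -0.67 -0.63]
{'clock': 0.1, 'qpos': array([-6.65829313e-02,  3.00447084e-01,  1.52145601e+00,  1.74516088e-05,
        1.32070351e+00, -6.65803154e-02]), 'qd': array([-1.24632964e-04, -1.45253125e-03, -9.53292408e-04,  3.98502673e-04,
        1.41306121e-03,  8.59294254e-05]), 'joint_efforts': array([ 1.84928511e-03, -5.32644153e+01, -3.53284299e+01,  7.10431044e-02,
        2.34944851e-02, -7.30603051e-05]), 'tool_pos': array([5.49789171e+02, 2.50990213e-02, 2.04952411e+02]), 'eef_rot': array([-3.87109653e-04,  7.07109145e-01,  7.07104235e-01, -3.27479477e-04]), 'force': array([ 0.23167155,  0.7056327 , -0.29975352]), 'moment': array([-0.05188402, -0.006294  ,  0.00360311]), 'grip_force': 0.0, 'grip_width': 93.9673844583488}
```

View pics/scene0.png

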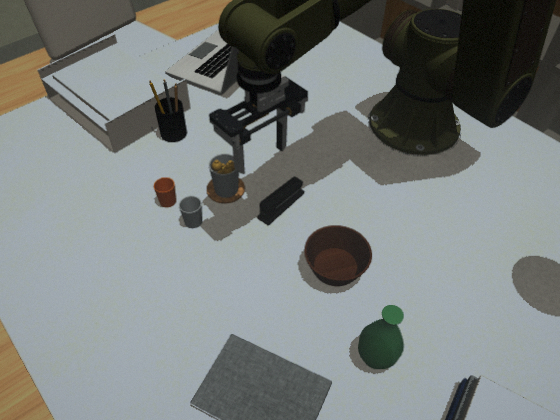

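View pics/side0.png

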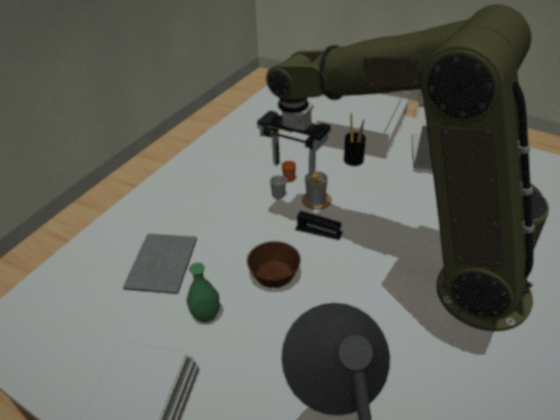

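The meant cup is the sweet-filled steel one on the cork coaster: in the scene view its rim is near (223,163) and the coaster near (226,189). The bowl rim is near (338,253). The small grey cup (191,212) and the orange cup (166,192) are decoys. The stapler (282,200) lies between the cup and the bowl.

```bash
python3 - <<'E'
from h import *
for n,pts in {"scene":dict(coaster=(226,189,6),cupr=(223,163,91),bowl=(338,252,60),bowlL=(304,250,60),bowlR=(371,254,60),small=(191,202,60),smallb=(193,223,0),orange=(165,184,50),st1=(263,217,0),st2=(301,190,20),pot=(174,136,0),vase=(383,362,0),vaset=(392,314,165),tray=(120,145,0)),
 "side":dict(coaster=(316,200,6),cupr=(316,180,91),bowl=(274,262,60),bowlL=(248,262,60),bowlR=(300,262,60),small=(278,181,60),smallb=(279,195,0),orange=(289,166,50),st1=(297,230,0),st2=(341,236,0),pot=(355,160,0),vase=(204,318,0),vaset=(197,268,165))}.items():
    c=optics.calibration(n)
    for k,(u,v,z) in pts.items(): print(n,k,np.round(onplane(c,(u,v),z)))
    print([np.round(proj(c,p)) for p in [(549.8,0,205)]])
E
```

```text
scene coaster [ 550. -138.    6.]
scene cupr [ 548. -142.   91.]
scene bowl [508. 194.  60.]
scene bowlL [558. 145.  60.]
scene bowlR [460. 241.  60.]
scene small [ 660. -115.   60.]
scene smallb [ 669. -107.    0.]
scene orange [ 671. -210.   50.]
scene st1 [535. -16.   0.]
scene st2 [422.  -8.  20.]
scene pot [ 536. -392.    0.]
scene vase [589. 401.   0.]
scene vaset [592. 383. 165.]
scene tray [ 666. -457.    0.]
[array([261., 160.])]
side coaster [ 546. -130.    6.]
side cupr [ 542. -119.   91.]
side bowl [500. 205.  60.]
side bowlL [558. 236.  60.]
side bowlR [442. 174.  60.]
side small [661. -99.  60.]
side smallb [ 663. -106.    0.]
side orange [ 676. -198.   50.]
side st1 [536.  13.  -0.]
side st2 [414. -23.  -0.]
side pot [ 527. -399.    0.]
side vase [587. 399.   0.]
side vaset [587. 388. 165.]
[array([294., 168.])]
```

{"method": "move_arm", "body": {"moves": [{"offset": [0, 1, 0], "turn": 0, "gripper": 0}, {"offset": [0, 1, 0], "turn": 0, "gripper": 0}, {"offset": [0, 1, 0], "turn": 0, "gripper": 0}, {"offset": [0, 1, 0], "turn": 0, "gripper": 0}, {"offset": [0, 1, 0], "turn": 0, "gripper": 0}, {"offset": [0, 1, 0], "turn": 0, "gripper": 0}, {"offset": [0, 1, 0], "turn": 0, "gripper": 0}, {"offset": [0, 1, 0], "turn": 0, "gripper": 0}, {"offset": [0, 1, 0], "turn": 0, "gripper": 0}, {"offset": [0, 1, 0], "turn": 0, "gripper": 0}]}}

```text
clock: 1.35
tool_pos: [828.9, -0.0, 197.9]
eef_rot: [0.003, 0.707, 0.707, 0.003]
force: [-18.2, -0.2, 16.7]
grip_width: 93.9
grip_force: 0.0
```

{"method": "move_arm", "body": {"moves": [{"offset": [0, 1, 0], "turn": 0, "gripper": 0}, {"offset": [0, 1, 0], "turn": 0, "gripper": 0}, {"offset": [0, 1, 0], "turn": 0, "gripper": 0}, {"offset": [0, 1, 0], "turn": 0, "gripper": 0}, {"offset": [0, 1, 0], "turn": 0, "gripper": 0}, {"offset": [0, 1, 0], "turn": 0, "gripper": 0}]}}

```text
clock: 2.1
tool_pos: [866.3, -0.0, 170.4]
eef_rot: [0.041, 0.706, 0.706, 0.041]
force: [0.4, -0.2, 1.0]
grip_width: 94.3
grip_force: 0.0
```

```bash
python3 -c "
from h import *
print(arm.read_state()['qpos'],arm.read_state()['eef_rot'])"
```

```text
[-0.04388997  1.1470785   0.23552311  0.00510762  1.64215224 -0.04325384] [0.04133332 0.70588907 0.70590742 0.04131457]
```

{"method": "move_arm", "body": {"moves": [{"offset": [0, 1, 0], "turn": 0, "gripper": 0}, {"offset": [0, 1, 0], "turn": 0, "gripper": 0}, {"offset": [0, 1, 0], "turn": 0, "gripper": 0}, {"offset": [0, 1, 0], "turn": 0, "gripper": 0}, {"offset": [0, 1, 0], "turn": 0, "gripper": 0}, {"offset": [0, 1, 0], "turn": 0, "gripper": 0}]}}

```text
clock: 2.85
tool_pos: [897.9, -0.0, 162.4]
eef_rot: [0.079, 0.703, 0.703, 0.079]
force: [0.6, -0.8, -0.0]
grip_width: 93.9
grip_force: 0.0
```

```bash
python3 -c "
from h import *
print(arm.read_state()['qpos'],arm.read_state()['eef_rot'])"
```

```text
[-0.04370407  1.16239076  0.23558322  0.00966748  1.52075487 -0.04310768] [0.07870799 0.70271289 0.7027132  0.0787007 ]
```

{"method": "move_arm", "body": {"moves": [{"offset": [0, 1, 0], "turn": 0, "gripper": 0}, {"offset": [0, 1, 0], "turn": 0, "gripper": 0}, {"offset": [0, 1, 0], "turn": 0, "gripper": 0}, {"offset": [0, 1, 0], "turn": 0, "gripper": 0}, {"offset": [0, 1, 0], "turn": 0, "gripper": 0}, {"offset": [0, 1, 0], "turn": 0, "gripper": 0}, {"offset": [0, 1, 0], "turn": 0, "gripper": 0}, {"offset": [0, 1, 0], "turn": 0, "gripper": 0}, {"offset": [0, 1, 0], "turn": 0, "gripper": 0}, {"offset": [0, 1, 0], "turn": 0, "gripper": 0}, {"offset": [0, 1, 0], "turn": 0, "gripper": 0}, {"offset": [0, 1, 0], "turn": 0, "gripper": 0}]}}

```text
clock: 4.35
tool_pos: [946.7, -0.0, 202.0]
eef_rot: [0.153, 0.69, 0.69, 0.153]
force: [-0.3, 0.1, 0.4]
grip_width: 93.7
grip_force: 0.0
```

{"method": "move_arm", "body": {"moves": [{"offset": [0, -1, 0], "turn": 0, "gripper": 0}, {"offset": [0, -1, 0], "turn": 0, "gripper": 0}]}}

```text
clock: 4.6
tool_pos: [899.1, -0.1, 179.2]
eef_rot: [0.153, 0.69, 0.69, 0.153]
force: [1.4, 0.3, 0.9]
grip_width: 94.0
grip_force: 0.0
```

```bash
python3 -c "
from h import *
print(arm.read_state()['qpos'],arm.read_state()['eef_rot'])"
```

```text
[-0.04674579  0.92166646  0.67637306  0.0220433   1.10876893 -0.05224686] [0.15268278 0.69041296 0.6904359  0.15269639]
```

{"method": "move_arm", "body": {"moves": [{"offset": [0, 1, 0], "turn": 0, "gripper": 0}, {"offset": [0, 1, 0], "turn": 0, "gripper": 0}, {"offset": [0, 1, 0], "turn": 0, "gripper": 0}, {"offset": [0, 1, 0], "turn": 0, "gripper": 0}, {"offset": [0, 1, 0], "turn": 0, "gripper": 0}, {"offset": [0, 1, 0], "turn": 0, "gripper": 0}, {"offset": [0, 1, 0], "turn": 0, "gripper": 0}, {"offset": [0, 1, 0], "turn": 0, "gripper": 0}, {"offset": [0, 1, 0], "turn": 0, "gripper": 0}, {"offset": [0, 1, 0], "turn": 0, "gripper": 0}, {"offset": [0, 1, 0], "turn": 0, "gripper": 0}, {"offset": [0, 1, 0], "turn": 0, "gripper": 0}]}}

```text
clock: 6.1
tool_pos: [971.2, -0.0, 279.4]
eef_rot: [0.213, 0.674, 0.674, 0.213]
force: [-0.4, -0.7, 0.1]
grip_width: 93.9
grip_force: 0.0
```

{"method": "move_arm", "body": {"moves": [{"offset": [0, 1, 0], "turn": 0, "gripper": 0}, {"offset": [0, 1, 0], "turn": 0, "gripper": 0}, {"offset": [0, 1, 0], "turn": 0, "gripper": 0}, {"offset": [0, 1, 0], "turn": 0, "gripper": 0}, {"offset": [0, 1, 0], "turn": 0, "gripper": 0}, {"offset": [0, 1, 0], "turn": 0, "gripper": 0}, {"offset": [0, 1, 0], "turn": 0, "gripper": 0}, {"offset": [0, 1, 0], "turn": 0, "gripper": 0}, {"offset": [0, 1, 0], "turn": 0, "gripper": 0}, {"offset": [0, 1, 0], "turn": 0, "gripper": 0}]}}

```text
clock: 7.35
tool_pos: [976.7, -0.0, 380.0]
eef_rot: [0.267, 0.655, 0.655, 0.267]
force: [1.1, -0.6, 0.2]
grip_width: 94.2
grip_force: 0.0
```

{"method": "move_arm", "body": {"moves": [{"offset": [0, 1, 0], "turn": 0, "gripper": 0}, {"offset": [0, 1, 0], "turn": 0, "gripper": 0}, {"offset": [0, 1, 0], "turn": 0, "gripper": 0}, {"offset": [0, 1, 0], "turn": 0, "gripper": 0}, {"offset": [0, 1, 0], "turn": 0, "gripper": 0}, {"offset": [0, 1, 0], "turn": 0, "gripper": 0}, {"offset": [0, 1, 0], "turn": 0, "gripper": 0}, {"offset": [0, 1, 0], "turn": 0, "gripper": 0}, {"offset": [0, 1, 0], "turn": 0, "gripper": 0}]}}

```text
clock: 8.48
tool_pos: [964.6, -0.0, 482.9]
eef_rot: [0.313, 0.634, 0.634, 0.313]
force: [-0.5, -0.2, -0.8]
grip_width: 94.2
grip_force: 0.0
```

```bash
python3 - <<'E'
from h import *
s=arm.read_state();print(s['qpos'],s['tool_pos'])
w,x,y,z=s['eef_rot'];M=Rn.from_quat([x,y,z,w]).as_matrix();print(np.round(M,3))
# precise cup rim/coaster
for n in("scene","side"):
    im=optics.get_image(n);c=optics.calibration(n)
    for nm,X in dict(coaster=(549,-136,6),rim=(549,-136,91),bowl=(504,199,60)).items(): print(n,nm,proj(c,X))
    u,v=np.round(proj(c,(549,-136,45))).astype(int)
    cr=cv2.resize(im[v-40:v+40,u-50:u+50],None,fx=4,fy=4,interpolation=cv2.INTER_CUBIC)
    cv2.imwrite(f"pics/c_{n}.png",cr);print(u-50,v-40)
    if n=="scene": A=cr
    else: cv2.imwrite("pics/c.png",np.hstack([A,cr]))
E
```

```text
[-0.04885399  0.88502585  0.23562843  0.0433506   1.10575107 -0.04927321] [ 9.64596402e+02 -2.27029210e-02  4.82925600e+02]
[[-0.     0.609  0.793]
 [ 1.     0.    -0.   ]
 [-0.     0.793 -0.609]]
scene coaster [226.79027261 189.44585856]
scene rim [224.26057099 164.40226471]
scene bowl [341.24674999 252.47332382]
176 138
side coaster [315.81961359 198.67145943]
side rim [316.35435072 176.34349339]
side bowl [273.81938635 260.03309418]
266 149
```

View pics/c.png

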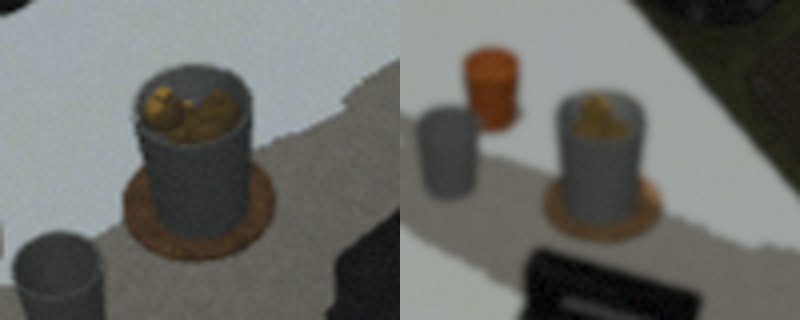

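The sweet-filled cup shows its rim centre at about (224.4,164.5) in the scene view and (316.1,177.9) in the side view. The coaster is centred below it in both.

```bash
python3 - <<'E'
from h import *
for n,p,b in(("scene",(224.4,164.5),(338,252)),("side",(316.1,177.5),(274,261))):
    c=optics.calibration(n);print(onplane(c,p,91)[:2],onplane(c,b,60)[:2])
s=arm.read_state();w,x,y,z=s['eef_rot'];M=Rn.from_quat([x,y,z,w]).as_matrix()
a=M[:,2]
for d in(200,100,0):
    T=np.array([547.5,-133,61])+a*(19-d); print(d,T, "delta world",T-s['tool_pos'])
E
```

```text
[ 548.9488395  -135.53425878] [508.21869798 193.83268058]
[ 547.09341109 -130.36962861] [501.89503456 201.74732326]
200 [ 403.71180043 -132.98814483  170.93613384] delta world [-560.60685473 -132.9918991  -313.54361201]
100 [ 483.15279467 -132.99469465  110.19793835] delta world [-481.16586049 -132.99844891 -374.2818075 ]
0 [ 562.59378891 -133.00124446   49.45974286] delta world [-401.72486625 -133.00499873 -435.020003  ]
```

{"method": "move_arm", "body": {"moves": [{"offset": [0, 0, -0.47], "turn": 1, "gripper": 0}, {"offset": [0, 0, -0.47], "turn": 1, "gripper": 0}, {"offset": [0, 0, -0.47], "turn": 1, "gripper": 0}, {"offset": [0, 0, -0.47], "turn": 1, "gripper": 0}, {"offset": [0, 0, -0.47], "turn": 1, "gripper": 0}, {"offset": [0, 0, -0.47], "turn": 1, "gripper": 0}, {"offset": [0, 0, -0.47], "turn": 1, "gripper": 0}, {"offset": [0, 0, -0.47], "turn": 1, "gripper": 0}, {"offset": [0, 0, -0.47], "turn": 1, "gripper": 0}, {"offset": [0, 0, -0.47], "turn": 1, "gripper": 0}, {"offset": [0, 0, -0.47], "turn": 0.472, "gripper": 0}]}}

```text
clock: 9.95
tool_pos: [841.5, -0.0, 576.6]
eef_rot: [-0.001, 0.897, -0.002, 0.441]
force: [-0.6, 0.1, -0.1]
grip_width: 93.8
grip_force: 0.0
```

{"method": "move_arm", "body": {"moves": [{"offset": [-1, 0.22, 0], "turn": 0, "gripper": 0}, {"offset": [-1, 0.22, 0], "turn": 0, "gripper": 0}, {"offset": [-1, 0.22, 0], "turn": 0, "gripper": 0}, {"offset": [-1, 0.22, 0], "turn": 0, "gripper": 0}, {"offset": [-1, 0.22, 0], "turn": 0, "gripper": 0}, {"offset": [-1, 0.22, 0], "turn": 0, "gripper": 0}, {"offset": [-1, 0.22, 0], "turn": 0, "gripper": 0}, {"offset": [-1, 0.22, 0], "turn": 0, "gripper": 0}, {"offset": [-1, 0.22, 0], "turn": 0, "gripper": 0}, {"offset": [-1, 0.22, 0], "turn": 0, "gripper": 0}]}}

```text
clock: 11.2
tool_pos: [658.1, -66.2, 338.0]
eef_rot: [0.0, 0.897, -0.0, 0.442]
force: [1.1, -0.2, 0.4]
grip_width: 94.0
grip_force: 0.0
```

```bash
cat > st.py <<'E'
from h import *
import sys
s=arm.read_state();print(s['clock'],s['qpos'].round(3),s['tool_pos'].round(1))
w,x,y,z=s['eef_rot'];M=Rn.from_quat([x,y,z,w]).as_matrix();print(np.round(M,3))
if len(sys.argv)>3:
    T=np.array([float(v) for v in sys.argv[1:4]]); print("rows units",M.T@(T-s['tool_pos'])/30)
E
python3 st.py 483 -133 110
```

```text
11.2 [-0.23   0.049  1.752  0.407  0.473  1.062] [658.1 -66.2 338. ]
[[ 0.61  -0.     0.793]
 [-0.    -1.    -0.   ]
 [ 0.793  0.    -0.61 ]]
rows units [-9.58369934e+00  2.22658169e+00  9.54275585e-03]
```

```bash
python3 - <<'E'
import numpy as np
D=[(.3004,1.5215,1.3207,549.8,205),(1.14708,.23552,1.64215,866.3,170.4),(1.1624,.2356,1.52075,897.9,162.4),(.92167,.67637,1.10877,899.1,179.2),(.88503,.23563,1.10575,964.6,482.9)]
A=[];b=[]
for q2,q3,q5,x,z in D:
    a,c=q2+q3,q2+q3+q5
    A+=[[1,0,np.sin(q2),np.sin(a),np.cos(a),np.sin(c)],[0,1,np.cos(q2),np.cos(a),-np.sin(a),np.cos(c)]];b+=[x,z]
p,r,rk,_=np.linalg.lstsq(np.array(A),np.array(b),rcond=None);print(p.round(1),r,rk)
ax,az,L1,L2,e,L3=p;Lf=np.hypot(L2,e);off=np.arctan2(e,L2)
for nm,T in dict(standoff=(483,-133,110),grasp=(563,-133,49.5),lift=(563,-133,150),bowl=(520,150,150),bowlhi=(520,150,200)).items():
    W=np.array(T)-L3*np.array([.793,0,-.609]);rr=np.hypot(W[0],W[1])-ax;h=W[2]-az
    d=np.hypot(rr,h);cosk=(d*d-L1**2-Lf**2)/(2*L1*Lf);k=np.arccos(cosk)
    q3=k-off;q2=np.arctan2(rr,h)-np.arctan2(Lf*np.sin(k),L1+Lf*np.cos(k))
    print(nm,W.round(),"q1",np.arctan2(W[1],W[0]).round(2),"q2",q2.round(2),"q3",q3.round(2),"sum",(q2+q3).round(2),"need 2.22")
E
```

```text
[  1.3 221.4 423.9 447.3  40.4 271. ] [0.04063318] 6
standoff [ 268. -133.  275.] q1 -0.46 q2 0.1 q3 2.35 sum 2.44 need 2.22
grasp [ 348. -133.  215.] q1 -0.36 q2 0.4 q3 2.17 sum 2.57 need 2.22
lift [ 348. -133.  315.] q1 -0.36 q2 0.15 q3 2.15 sum 2.29 need 2.22
bowl [305. 150. 315.] q1 0.46 q2 0.08 q3 2.22 sum 2.3 need 2.22
bowlhi [305. 150. 365.] q1 0.46 q2 -0.03 q3 2.18 sum 2.15 need 2.22
```

```bash
cat > kin.py <<'E'
import numpy as np
from scipy.spatial.transform import Rotation as Rn
from scipy.optimize import least_squares
P=[1.3,221.4,423.9,447.3,40.4,271.,37.]
lo=np.array([-3.03,-.79,.23,-1.04,0,-2.55]);hi=np.array([3.03,2.21,2.52,4.18,3.07,2.55])
def fk(q,p=P):
    R1=Rn.from_euler('Z',q[0]);R2=R1*Rn.from_euler('Y',q[1]);R3=R2*Rn.from_euler('Y',q[2])
    R6=R3*Rn.from_euler('ZYZ',[q[3],q[4],q[5]])
    x=R1.apply([p[0],p[6],p[1]])+R2.apply([0,0,p[2]])+R3.apply([p[4],0,p[3]])+R6.apply([0,0,p[5]])
    return x,R6
def ik(T,R,seed):
    f=lambda q:np.r_[(fk(q)[0]-T)/200,(fk(q)[1].inv()*R).as_rotvec()]
    r=least_squares(f,np.clip(seed,lo+.01,hi-.01),bounds=(lo,hi));return r.x,np.abs(r.fun).max()
E
python3 - <<'E'
from kin import *
from h import arm
s=arm.read_state();q=s['qpos'];w,x,y,z=s['eef_rot'];R=Rn.from_quat([x,y,z,w])
X,R6=fk(q);off=(R6.inv()*R);print(X,off.as_rotvec())
a=R.apply([0,0,1]);g=np.array([547.5,-133,61])
wp=[(483,-133,110),(563,-133,49.5),(563,-133,180),(560,0,180),(558,150,180),(558,150,106)]
sd=q
print(q)
cur=s['tool_pos']
def go(T,Rt,sd,n=8):
    global cur
    for k in range(1,n+1):
        sd,e=ik(cur+(np.array(T)-cur)*k/n,Rt,sd)
    cur=np.array(T);return sd,e
for T in wp:
    sd,e=go(T,R6 if 0 else R*off.inv(),sd);print(T,sd.round(2),round(e,4))
for ph in(-60,-90,-105,-120,-140):
    Rt=R*Rn.from_euler('Z',ph,degrees=True);sd,e=go((558,150,106),Rt,sd,3);ax=Rt.apply([0,0,0])
    print(ph,sd.round(2),round(e,4))
E
```

```text
[659.67754747 -66.08797741 338.23260013] [2.46629547e-16 1.99558588e-16 1.57079633e+00]
[-0.22974058  0.04871941  1.7520286   0.4073886   0.47256497  1.06228413]
(483, -133, 110) [-0.58  0.09  2.35  1.82  0.47 -0.67] 0.0
(563, -133, 49.5) [-0.46  0.39  2.18  2.22  0.46 -1.  ] 0.0
(563, -133, 180) [-0.46  0.08  2.13  1.38  0.37 -0.09] 0.0
(560, 0, 180) [-0.11  0.02  2.19  1.37  0.09  0.14] 0.0
(558, 150, 180) [ 0.27  0.06  2.09 -0.83  0.21  2.55] 0.0652
(558, 150, 106) [ 0.22  0.2   2.11 -0.84  0.09  2.55] 0.1399
-60 [ 0.19  0.2   2.13 -0.33  0.    2.55] 0.1651
-90 [ 0.22  0.2   2.11 -0.84  0.09  2.55] 0.1399
-105 [ 0.26  0.2   2.1  -1.04  0.16  2.53] 0.1264
-120 [ 0.26  0.2   2.1  -1.04  0.16  2.26] 0.1107
-140 [ 0.26  0.2   2.1  -1.04  0.16  1.91] 0.1386
```

```bash
cat > plan.py <<'E'
from kin import *
from h import arm
s=arm.read_state();q=s['qpos'];w,x,y,z=s['eef_rot'];R=Rn.from_quat([x,y,z,w])
off=Rn.from_euler('Z',90,degrees=True)
def run(wp,sd=q,cur=s['tool_pos'],n=10,ph0=0):
    for x,y,z,ph in wp:
        T=np.array([x,y,z],float);em=0
        for k in range(1,n+1):
            sd,e=ik(cur+(T-cur)*k/n,R*off.inv()*Rn.from_euler('Z',ph0+(ph-ph0)*k/n,degrees=True),sd);em=max(em,e)
        cur=T;ph0=ph;print((x,y,z,ph),sd.round(2),round(em,4))
E
python3 - <<'E'
from plan import *
run([(483,-100,130,0),(483,-80,120,0),(483,-80,120,180),(483,-133,110,180),(563,-133,49.5,180),(553,-133,70,180),(523,-110,115,180),(523,-60,120,180),(530,0,120,180),(545,70,115,180),(558,150,115,180),(558,150,106,180),(558,150,106,120),(558,150,106,90),(558,150,106,75),(558,150,106,60)])
E
```

```text
(483, -100, 130, 0) [-0.49  0.    2.37  1.79  0.39 -0.54] 0.0
(483, -80, 120, 0) [-0.42  0.02  2.39  1.95  0.36 -0.67] 0.0
(483, -80, 120, 180) [-0.42  0.02  2.39  1.95  0.36  2.47] 0.0
(483, -133, 110, 180) [-0.58  0.09  2.35  1.82  0.47  2.48] 0.0
(563, -133, 49.5, 180) [-0.46  0.39  2.18  2.22  0.46  2.15] 0.0
(553, -133, 70, 180) [-0.48  0.32  2.2   2.12  0.44  2.24] 0.0
(523, -110, 115, 180) [-0.46  0.13  2.28  1.92  0.38  2.48] 0.0
(523, -60, 120, 180) [-0.31  0.09  2.31  2.12  0.29  2.38] 0.0
(530, 0, 120, 180) [-0.12  0.1   2.31  2.65  0.2   1.99] 0.0
(545, 70, 115, 180) [0.1  0.16 2.25 3.55 0.2  1.23] 0.0
(558, 150, 115, 180) [0.31 0.23 2.17 4.18 0.28 0.74] 0.0036
(558, 150, 106, 180) [0.31 0.25 2.17 4.14 0.3  0.79] 0.0027
(558, 150, 106, 120) [ 0.31  0.25  2.17  4.14  0.3  -0.26] 0.0
(558, 150, 106, 90) [ 0.31  0.25  2.17  4.14  0.3  -0.78] 0.0
(558, 150, 106, 75) [ 0.31  0.25  2.17  4.14  0.3  -1.04] 0.0
(558, 150, 106, 60) [ 0.31  0.25  2.17  4.14  0.3  -1.31] 0.0
```

{"method": "move_arm", "body": {"moves": [{"offset": [-0.85, 0.04, -0.02], "turn": 0, "gripper": 0}, {"offset": [-0.85, 0.04, -0.02], "turn": 0, "gripper": 0}, {"offset": [-0.85, 0.04, -0.02], "turn": 0, "gripper": 0}, {"offset": [-0.85, 0.04, -0.02], "turn": 0, "gripper": 0}, {"offset": [-0.85, 0.04, -0.02], "turn": 0, "gripper": 0}, {"offset": [-0.85, 0.04, -0.02], "turn": 0, "gripper": 0}, {"offset": [-0.85, 0.04, -0.02], "turn": 0, "gripper": 0}, {"offset": [-0.85, 0.04, -0.02], "turn": 0, "gripper": 0}, {"offset": [-0.85, 0.04, -0.02], "turn": 0, "gripper": 0}, {"offset": [-0.85, 0.04, -0.02], "turn": 0, "gripper": 0}, {"offset": [-0.85, 0.04, 0], "turn": 0, "gripper": 0}]}}

```text
clock: 12.58
tool_pos: [482.6, -79.4, 119.9]
eef_rot: [0.0, 0.897, -0.0, 0.442]
force: [1.2, -0.2, -0.2]
grip_width: 93.7
grip_force: 0.0
```

```bash
python3 st.py 483 -80 120
```

```text
12.575 [-0.419  0.021  2.39   1.963  0.356 -0.68 ] [482.6 -79.4 119.9]
[[ 0.609 -0.     0.793]
 [ 0.    -1.    -0.001]
 [ 0.793  0.001 -0.609]]
rows units [0.01163027 0.02088188 0.00764937]
```

Precise. Now the half-turn.

{"method": "move_arm", "body": {"moves": [{"offset": [0, 0, 0], "turn": 1, "gripper": 0}, {"offset": [0, 0, 0], "turn": 1, "gripper": 0}, {"offset": [0, 0, 0], "turn": 1, "gripper": 0}, {"offset": [0, 0, 0], "turn": 1, "gripper": 0}, {"offset": [0, 0, 0], "turn": 1, "gripper": 0}, {"offset": [0, 0, 0], "turn": 1, "gripper": 0}, {"offset": [0, 0, 0], "turn": 1, "gripper": 0}, {"offset": [0, 0, 0], "turn": 1, "gripper": 0}, {"offset": [0, 0, 0], "turn": 1, "gripper": 0}, {"offset": [0, 0, 0], "turn": 1, "gripper": 0}]}}

```text
clock: 13.82
tool_pos: [483.1, -79.3, 120.3]
eef_rot: [-0.302, 0.655, -0.613, 0.323]
force: [-0.1, 0.3, -0.1]
grip_width: 94.1
grip_force: 0.0
```

{"method": "move_arm", "body": {"moves": [{"offset": [0, 0, 0], "turn": 1, "gripper": 0}, {"offset": [0, 0, 0], "turn": 1, "gripper": 0}, {"offset": [0, 0, 0], "turn": 1, "gripper": 0}, {"offset": [0, 0, 0], "turn": 1, "gripper": 0}, {"offset": [0, 0, 0], "turn": 1, "gripper": 0}, {"offset": [0, 0, 0], "turn": 1, "gripper": 0}, {"offset": [0, 0, 0], "turn": 1, "gripper": 0}, {"offset": [0, 0, 0], "turn": 1, "gripper": 0}, {"offset": [0, 0, 0], "turn": 1, "gripper": 0}, {"offset": [0, 0, 0], "turn": 1, "gripper": 0}, {"offset": [0, 0, 0], "turn": 0.944, "gripper": 0}]}}

```text
clock: 15.2
tool_pos: [483.1, -79.2, 120.3]
eef_rot: [0.442, 0.002, 0.897, 0.001]
force: [0.4, 0.2, -0.4]
grip_width: 93.8
grip_force: 0.0
```

```bash
python3 st.py 483 -133 110; python3 -c "
from h import *
c=optics.calibration('wrist');im=optics.get_image('wrist');cv2.imwrite('pics/w1.png',im)
for X in [(549,-133,91),(549,-133,6),(504,198,60)]: print(proj(c,X))"
```

```text
15.2 [-0.418  0.021  2.388  1.957  0.355  2.473] [483.1 -79.2 120.3]
[[-0.61   0.003  0.793]
 [ 0.005  1.    -0.   ]
 [-0.793  0.004 -0.61 ]]
rows units [ 0.26518512 -1.79325783  0.20628658]
[209.79304094 241.41467995]
[216.81115542 158.85517248]
[630.20830519 182.84588118]
```

View pics/w1.png

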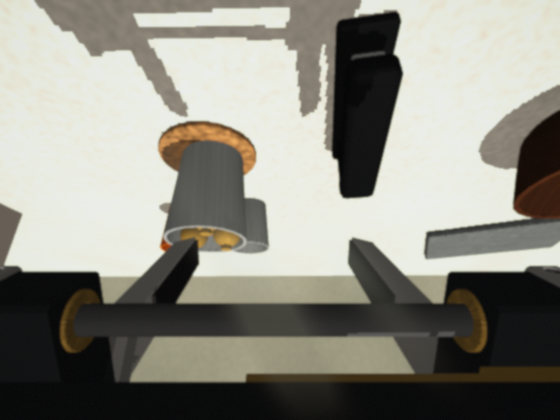

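The wrist picture is upside down. The cup rim is centred near (205.5,238), the coaster near (207,149), the stapler near (365,105), and the bowl is at the right edge.

```bash
python3 -c "
from h import *
c=optics.calibration('wrist')
print(onplane(c,(205.5,238),91),onplane(c,(207,149.5),6))
print(-np.array(c['R']).T@np.array(c['t']))
im=optics.get_image('wrist');h=cv2.cvtColor(im,cv2.COLOR_BGR2HSV)
m=((h[...,1]>110)&(h[...,0]<20)&(h[...,2]>80)).astype(np.uint8);m[205:]=0;m[:,300:]=0
y,x=np.nonzero(m);print(x.min(),x.max(),y.min(),y.max())
i=y.argmin();j=x.argmin();k=x.argmax();print([onplane(c,p,6).round(1) for p in((x[i],y[i]),(x[j],y[j]),(x[k],y[k]))])
P=np.array([onplane(c,(int(np.median(x[y==r])) if 0 else x[y==r].min(),r),6)[:2] for r in range(y.min(),y.min()+30)]+[onplane(c,(x[y==r].max(),r),6)[:2] for r in range(y.min(),y.min()+30)])
A=np.c_[2*P,np.ones(len(P))];s=np.linalg.lstsq(A,(P**2).sum(1),rcond=None)[0];print(s[:2],np.sqrt(s[2]+s[:2]@s[:2]))
"
```

```text
[ 538.86411809 -134.72714295   91.        ] [ 532.85739333 -138.97819545    6.        ]
[298.98017102 -77.45345097 175.04948354]
159 254 123 173
[array([ 496.2, -146.2,    6. ]), array([ 520.8, -179.5,    6. ]), array([537.6, -95.5,   6. ])]
[ 540.18261106 -139.70275861] 44.16800578993738
```

{"method": "move_arm", "body": {"moves": [{"offset": [0.1, -0.62, 0.06], "turn": 0, "gripper": 0}, {"offset": [0.1, -0.62, 0.05], "turn": 0, "gripper": 0}, {"offset": [0.09, -0.62, 0.05], "turn": 0, "gripper": 0}, {"offset": [0, 0, 0.5], "turn": 0, "gripper": 0}, {"offset": [0, 0, 0.6], "turn": 0, "gripper": 0}, {"offset": [0, 0, 0.6], "turn": 0, "gripper": 0}, {"offset": [0, 0, 0.3], "turn": 0, "gripper": 0}]}}

```text
clock: 16.18
tool_pos: [529.5, -134.9, 73.3]
eef_rot: [0.442, -0.001, 0.897, -0.0]
force: [1.0, 0.5, 0.1]
grip_width: 93.9
grip_force: 0.0
```

```bash
python3 st.py 561 -135 49.5; python3 -c "
from h import *
im=optics.get_image('wrist');cv2.imwrite('pics/w2.png',im);c=optics.calibration('wrist')
for X in [(546,-135,91),(546,-135,61),(546,-135,6)]: print(proj(c,X))"
```

```text
16.175 [-0.512  0.282  2.25   2.08   0.461  2.252] [ 529.5 -134.9   73.3]
[[-0.61  -0.002  0.792]
 [-0.003  1.     0.   ]
 [-0.792 -0.002 -0.61 ]]
rows units [-0.01280898 -0.00358494  1.31444524]
[271.10894181 285.65593367]
[271.28845643 241.9308861 ]
[271.56890691 173.64274446]
```

View pics/w2.png

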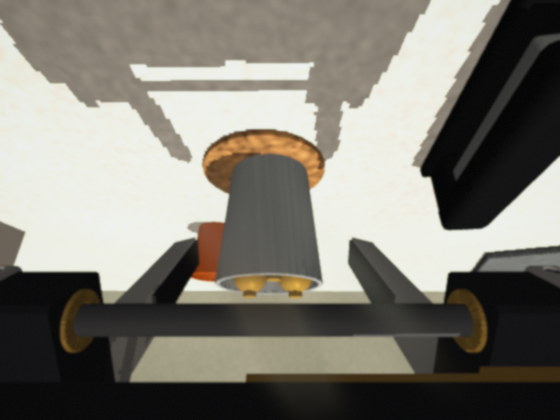

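The cup stands between the fingers at columns 216–322, with the finger midpoint near 273. It is about 2 mm to the left, so I'll correct for that, advance and close.

{"method": "move_arm", "body": {"moves": [{"offset": [0, -0.07, 0.5], "turn": 0, "gripper": 0}, {"offset": [0, 0, 0.5], "turn": 0, "gripper": 0}, {"offset": [0, 0, 0.25], "turn": 0, "gripper": 0}, {"offset": [0, 0, 0], "turn": 0, "gripper": 1}, {"offset": [0, 0, 0], "turn": 0, "gripper": 1}, {"offset": [0, 0, 0], "turn": 0, "gripper": 1}, {"offset": [0, 0, 0], "turn": 0, "gripper": 1}]}}

```text
clock: 17.1
tool_pos: [558.9, -137.3, 51.4]
eef_rot: [0.442, 0.0, 0.897, -0.0]
force: [-1.5, -1.2, 3.1]
grip_width: 65.7
grip_force: 29.8
```

{"method": "move_arm", "body": {"moves": [{"offset": [-0.15, 0, -0.12], "turn": 0, "gripper": 1}, {"offset": [-0.24, 0, -0.18], "turn": 0, "gripper": 1}, {"offset": [-0.24, 0, -0.18], "turn": 0, "gripper": 1}, {"offset": [-0.1, 0.22, -0.45], "turn": 0, "gripper": 1}, {"offset": [-0.1, 0.23, -0.46], "turn": 0, "gripper": 1}, {"offset": [-0.1, 0.23, -0.46], "turn": 0, "gripper": 1}, {"offset": [-0.1, 0.23, -0.45], "turn": 0, "gripper": 1}, {"offset": [-0.05, 0.41, -0.04], "turn": 0, "gripper": 1}, {"offset": [-0.04, 0.42, -0.03], "turn": 0, "gripper": 1}, {"offset": [-0.04, 0.42, -0.03], "turn": 0, "gripper": 1}, {"offset": [-0.04, 0.42, -0.03], "turn": 0, "gripper": 1}]}}

```text
clock: 18.48
tool_pos: [523.0, -58.8, 123.6]
eef_rot: [0.441, -0.0, 0.897, 0.0]
force: [0.8, -0.4, -2.5]
grip_width: 65.7
grip_force: 30.0
```

```bash
python3 st.py 545 70 122;python3 - <<'E'
from plan import *
run([(530,0,122,0),(545,70,122,0),(555,130,118,0),(555,140,115,0),(555,140,115,-60),(555,140,115,-90),(555,140,115,-120)])
E
```

```text
18.475 [-0.305  0.087  2.304  2.089  0.278  2.417] [523.  -58.8 123.6]
[[-0.61  -0.     0.792]
 [ 0.     1.     0.   ]
 [-0.792  0.    -0.61 ]]
rows units [-0.40528227  4.29350275  0.61258216]
(530, 0, 122, 0) [-0.12  0.09  2.31  2.62  0.19  2.01] 0.0
(545, 70, 122, 0) [0.1  0.14 2.25 3.6  0.18 1.18] 0.0
(555, 130, 118, 0) [0.26 0.2  2.19 4.12 0.25 0.77] 0.0
(555, 140, 115, 0) [0.29 0.21 2.18 4.15 0.27 0.75] 0.0
(555, 140, 115, -60) [ 0.29  0.21  2.18  4.15  0.27 -0.29] 0.0
(555, 140, 115, -90) [ 0.29  0.21  2.18  4.15  0.27 -0.82] 0.0
(555, 140, 115, -120) [ 0.29  0.21  2.18  4.15  0.27 -1.34] 0.0
```

{"method": "move_arm", "body": {"moves": [{"offset": [-0.04, 0.49, 0.05], "turn": 0, "gripper": 1}, {"offset": [-0.04, 0.49, 0.05], "turn": 0, "gripper": 1}, {"offset": [-0.04, 0.49, 0.05], "turn": 0, "gripper": 1}, {"offset": [-0.04, 0.49, 0.05], "turn": 0, "gripper": 1}, {"offset": [-0.06, 0.47, 0.08], "turn": 0, "gripper": 1}, {"offset": [-0.06, 0.47, 0.08], "turn": 0, "gripper": 1}, {"offset": [-0.06, 0.47, 0.08], "turn": 0, "gripper": 1}, {"offset": [-0.06, 0.47, 0.08], "turn": 0, "gripper": 1}, {"offset": [-0.06, 0.47, 0.08], "turn": 0, "gripper": 1}]}}

```text
clock: 19.6
tool_pos: [545.4, 70.9, 123.1]
eef_rot: [0.441, -0.0, 0.898, 0.001]
force: [-0.2, -0.7, -2.8]
grip_width: 66.3
grip_force: 30.0
```

```bash
python3 st.py 553 135 121
```

```text
19.6 [0.102 0.138 2.244 3.626 0.171 1.154] [545.4  70.9 123.1]
[[-0.611 -0.001  0.791]
 [-0.     1.     0.001]
 [-0.791  0.001 -0.611]]
rows units [-0.09888124  2.13675878  0.24670804]
```

{"method": "move_arm", "body": {"moves": [{"offset": [-0.02, 0.43, 0.05], "turn": 0, "gripper": 1}, {"offset": [-0.02, 0.43, 0.05], "turn": 0, "gripper": 1}, {"offset": [-0.02, 0.43, 0.05], "turn": 0, "gripper": 1}, {"offset": [-0.02, 0.43, 0.05], "turn": 0, "gripper": 1}, {"offset": [-0.02, 0.42, 0.05], "turn": 0, "gripper": 1}, {"offset": [0, 0, 0], "turn": -0.5, "gripper": 1}, {"offset": [0, 0, 0], "turn": -1, "gripper": 1}, {"offset": [0, 0, 0], "turn": -1, "gripper": 1}, {"offset": [0, 0, 0], "turn": -1, "gripper": 1}, {"offset": [0, 0, 0], "turn": -1, "gripper": 1}, {"offset": [0, 0, 0], "turn": -0.5, "gripper": 1}]}}

```text
clock: 20.98
tool_pos: [553.0, 134.7, 120.9]
eef_rot: [0.41, -0.331, 0.834, -0.162]
force: [0.4, -0.7, -2.2]
grip_width: 65.3
grip_force: 29.9
```

```bash
cat > look.py <<'E'
from h import *
import sys
s=arm.read_state();w,x,y,z=s['eef_rot'];M=Rn.from_quat([x,y,z,w]).as_matrix();a=M[:,2]
th=np.arccos(-a[2])
# cup axis in tool frame fixed at grasp (x_t=(-.61,0,-.792), z_t=(.792,0,-.61))
A=M@np.array([-.792,0,-.61]);g=s['tool_pos']-19*a
print(s['clock'],s['qpos'].round(2),s['tool_pos'].round(1),"A",A.round(2),"tilt",np.degrees(np.arccos(A[2])).round(1),"w",s['grip_width'])
dn=np.array([0,0,-1])+A[2]*A;dn/=np.linalg.norm(dn);print("lip",(g+28*A+33*dn).round())
out=[]
for n in("scene","side"):
    im=optics.get_image(n);c=optics.calibration(n);u,v=np.round(proj(c,(515,170,80))).astype(int)
    out.append(cv2.resize(im[v-50:v+50,u-50:u+50],None,fx=4,fy=4,interpolation=cv2.INTER_CUBIC))
    print(n,u-50,v-50)
cv2.imwrite(sys.argv[1],np.hstack(out))
E
python3 look.py pics/p1.png
```

```text
20.975 [ 0.28  0.19  2.18  4.18  0.25 -0.04] [553.  134.7 120.9] A [-0.13  0.54  0.83] tilt 33.9 w 65.30389946486329
lip [528. 176. 137.]
scene 278 191
side 225 196
```

View pics/p1.png

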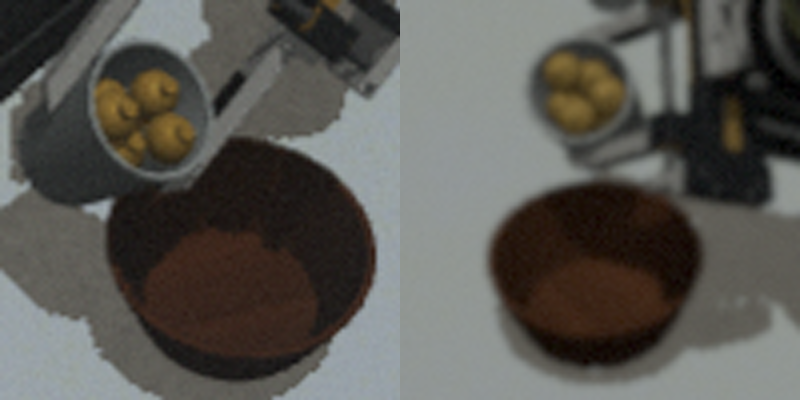

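The cup is tilted 34° over the near rim of the bowl with no sweet out yet. In the scene crop the mouth is near (155,110) and the bowl rim is centred near (241,246). I'll tip to about 58°.

{"method": "move_arm", "body": {"moves": [{"offset": [0, 0, 0], "turn": -0.8, "gripper": 1}, {"offset": [0, 0, 0], "turn": -0.8, "gripper": 1}, {"offset": [0, 0, 0], "turn": -0.8, "gripper": 1}, {"offset": [0, 0, 0], "turn": -0.8, "gripper": 1}, {"offset": [0, 0, 0], "turn": -0.5, "gripper": 1}, {"offset": [0, 0, 0], "turn": 0, "gripper": 1}]}}

```text
clock: 21.82
tool_pos: [553.3, 134.2, 121.3]
eef_rot: [0.351, -0.544, 0.713, -0.267]
force: [-0.2, -0.8, -3.2]
grip_width: 65.6
grip_force: 29.9
```

```bash
cat > cnt.py <<'E'
from h import *
s=arm.read_state();w,x,y,z=s['eef_rot'];M=Rn.from_quat([x,y,z,w]).as_matrix();a=M[:,2]
A=M@np.array([-.792,0,-.61]);print(s['clock'],"tilt",np.degrees(np.arccos(A[2])).round(1),s['tool_pos'].round(1),A.round(2))
for n in("scene","side"):
    im=optics.get_image(n);c=optics.calibration(n);h=cv2.cvtColor(im,cv2.COLOR_BGR2HSV)
    m=((h[...,0]>14)&(h[...,0]<32)&(h[...,1]>110)&(h[...,2]>60)).astype(np.uint8)
    u,v=np.round(proj(c,(505,198,40))).astype(int);m[:v-60]=0;m[v+60:]=0;m[:,:u-60]=0;m[:,u+60:]=0
    k,l,st,ce=cv2.connectedComponentsWithStats(m)
    print(n,(u,v),[(st[i,4],ce[i].round().astype(int).tolist()) for i in range(1,k) if st[i,4]>8])
    cv2.imwrite(f"pics/z_{n}_{int(s['clock']*100)}.png",im)
E
python3 cnt.py
```

```text
21.825 tilt 57.4 [553.3 134.2 121.3] [-0.36  0.76  0.54]
scene (np.int64(339), np.int64(258)) [(np.int32(101), [317, 214]), (np.int32(124), [321, 226]), (np.int32(102), [337, 241])]
side (np.int64(274), np.int64(265)) [(np.int32(247), [272, 222]), (np.int32(74), [270, 263])]
```

{"method": "move_arm", "body": {"moves": [{"offset": [0, 0, 0], "turn": -0.3, "gripper": 1}, {"offset": [0, 0, 0], "turn": 0, "gripper": 1}, {"offset": [0, 0, 0], "turn": 0, "gripper": 1}]}}

```text
clock: 22.3
tool_pos: [553.5, 133.8, 121.7]
eef_rot: [0.345, -0.56, 0.701, -0.276]
force: [0.9, 0.1, -3.4]
grip_width: 65.6
grip_force: 29.9
```

```bash
python3 cnt.py
```

```text
22.3 tilt 59.3 [553.5 133.8 121.7] [-0.38  0.77  0.51]
scene (np.int64(339), np.int64(258)) [(np.int32(94), [318, 215]), (np.int32(114), [321, 227]), (np.int32(96), [352, 263])]
side (np.int64(274), np.int64(265)) [(np.int32(254), [272, 222]), (np.int32(47), [276, 277])]
```

{"method": "move_arm", "body": {"moves": [{"offset": [0, 0, 0], "turn": -0.4, "gripper": 1}, {"offset": [0, 0, 0], "turn": 0, "gripper": 1}, {"offset": [0, 0, 0], "turn": 0, "gripper": 1}]}}

```text
clock: 22.78
tool_pos: [553.5, 133.8, 121.7]
eef_rot: [0.337, -0.581, 0.684, -0.286]
force: [-0.6, -0.3, -2.5]
grip_width: 65.9
grip_force: 29.9
```

```bash
python3 cnt.py
```

```text
22.775 tilt 61.7 [553.5 133.8 121.7] [-0.41  0.78  0.47]
scene (np.int64(339), np.int64(258)) [(np.int32(88), [319, 215]), (np.int32(110), [322, 227]), (np.int32(95), [352, 263])]
side (np.int64(274), np.int64(265)) [(np.int32(251), [272, 222]), (np.int32(47), [276, 277])]
```

{"method": "move_arm", "body": {"moves": [{"offset": [0, 0, 0], "turn": -0.4, "gripper": 1}, {"offset": [0, 0, 0], "turn": 0, "gripper": 1}, {"offset": [0, 0, 0], "turn": 0, "gripper": 1}]}}

```text
clock: 23.25
tool_pos: [553.5, 133.8, 121.7]
eef_rot: [0.328, -0.601, 0.666, -0.296]
force: [0.2, -0.6, -2.3]
grip_width: 65.8
grip_force: 29.9
```

```bash
python3 cnt.py
```

```text
23.25 tilt 64.2 [553.5 133.8 121.7] [-0.43  0.79  0.44]
scene (np.int64(339), np.int64(258)) [(np.int32(77), [319, 215]), (np.int32(107), [322, 227]), (np.int32(94), [352, 263])]
side (np.int64(274), np.int64(265)) [(np.int32(235), [272, 223]), (np.int32(47), [276, 277])]
```

{"method": "move_arm", "body": {"moves": [{"offset": [0, 0, 0], "turn": -0.5, "gripper": 1}, {"offset": [0, 0, 0], "turn": 0, "gripper": 1}, {"offset": [0, 0, 0], "turn": 0, "gripper": 1}]}}

```text
clock: 23.72
tool_pos: [553.5, 133.8, 121.7]
eef_rot: [0.317, -0.626, 0.643, -0.308]
force: [0.4, -0.0, -2.7]
grip_width: 65.7
grip_force: 29.9
```

```bash
python3 cnt.py
```

```text
23.725 tilt 67.1 [553.5 133.8 121.7] [-0.47  0.79  0.39]
scene (np.int64(339), np.int64(258)) [(np.int32(58), [320, 215]), (np.int32(102), [323, 227]), (np.int32(94), [352, 263])]
side (np.int64(274), np.int64(265)) [(np.int32(221), [272, 224]), (np.int32(46), [276, 277])]
```

{"method": "move_arm", "body": {"moves": [{"offset": [0, 0, 0], "turn": -0.4, "gripper": 1}, {"offset": [0, 0, 0], "turn": 0, "gripper": 1}, {"offset": [0, 0, 0], "turn": 0, "gripper": 1}]}}

```text
clock: 24.2
tool_pos: [553.6, 133.8, 121.7]
eef_rot: [-0.307, 0.645, -0.624, 0.317]
force: [0.2, -0.5, -1.8]
grip_width: 65.4
grip_force: 29.9
```

```bash
python3 cnt.py
```

```text
24.2 tilt 69.4 [553.6 133.8 121.7] [-0.5   0.79  0.35]
scene (np.int64(339), np.int64(258)) [(np.int32(17), [319, 214]), (np.int32(98), [323, 226]), (np.int32(93), [352, 263])]
side (np.int64(274), np.int64(265)) [(np.int32(36), [270, 216]), (np.int32(164), [273, 226]), (np.int32(48), [276, 277])]
```

{"method": "move_arm", "body": {"moves": [{"offset": [0, 0, 0], "turn": -0.4, "gripper": 1}, {"offset": [0, 0, 0], "turn": 0, "gripper": 1}, {"offset": [0, 0, 0], "turn": 0, "gripper": 1}]}}

```text
clock: 24.68
tool_pos: [553.5, 133.8, 121.7]
eef_rot: [-0.298, 0.663, -0.604, 0.327]
force: [0.4, -0.4, -2.5]
grip_width: 65.8
grip_force: 29.8
```

```bash
python3 cnt.py
```

```text
24.675 tilt 71.7 [553.5 133.8 121.7] [-0.53  0.79  0.31]
scene (np.int64(339), np.int64(258)) [(np.int32(12), [320, 213]), (np.int32(92), [324, 226]), (np.int32(94), [352, 263])]
side (np.int64(274), np.int64(265)) [(np.int32(30), [270, 217]), (np.int32(160), [273, 226]), (np.int32(48), [276, 277])]
```

{"method": "move_arm", "body": {"moves": [{"offset": [0, 0, 0], "turn": -0.4, "gripper": 1}, {"offset": [0, 0, 0], "turn": 0, "gripper": 1}, {"offset": [0, 0, 0], "turn": 0, "gripper": 1}]}}

```text
clock: 25.15
tool_pos: [553.5, 133.8, 121.7]
eef_rot: [-0.288, 0.681, -0.584, 0.335]
force: [-0.0, -0.4, -2.4]
grip_width: 65.6
grip_force: 29.8
```

```bash
python3 cnt.py
```

```text
25.15 tilt 74.0 [553.5 133.8 121.7] [-0.56  0.78  0.28]
scene (np.int64(339), np.int64(258)) [(np.int32(84), [324, 226]), (np.int32(93), [352, 263])]
side (np.int64(274), np.int64(265)) [(np.int32(30), [270, 217]), (np.int32(41), [279, 221]), (np.int32(112), [272, 229]), (np.int32(48), [276, 277])]
```

{"method": "move_arm", "body": {"moves": [{"offset": [0, 0, 0], "turn": -0.4, "gripper": 1}, {"offset": [0, 0, 0], "turn": 0, "gripper": 1}, {"offset": [0, 0, 0], "turn": 0, "gripper": 1}]}}

```text
clock: 25.62
tool_pos: [553.5, 133.8, 121.7]
eef_rot: [-0.277, 0.698, -0.563, 0.344]
force: [0.4, 0.9, -2.0]
grip_width: 65.6
grip_force: 29.8
```

```bash
python3 cnt.py
```

```text
25.625 tilt 76.1 [553.5 133.8 121.7] [-0.59  0.77  0.24]
scene (np.int64(339), np.int64(258)) [(np.int32(75), [325, 227]), (np.int32(95), [352, 263])]
side (np.int64(274), np.int64(265)) [(np.int32(72), [276, 220]), (np.int32(109), [272, 229]), (np.int32(48), [276, 277])]
```

{"method": "move_arm", "body": {"moves": [{"offset": [0, 0, 0], "turn": -0.4, "gripper": 1}, {"offset": [0, 0, 0], "turn": 0, "gripper": 1}, {"offset": [0, 0, 0], "turn": 0, "gripper": 1}]}}

```text
clock: 26.1
tool_pos: [553.5, 133.8, 121.7]
eef_rot: [-0.267, 0.715, -0.542, 0.352]
force: [0.6, -0.1, -1.8]
grip_width: 65.8
grip_force: 29.8
```

```bash
python3 cnt.py
```

```text
26.1 tilt 78.3 [553.5 133.8 121.7] [-0.61  0.76  0.2 ]
scene (np.int64(339), np.int64(258)) [(np.int32(17), [323, 230]), (np.int32(137), [339, 257]), (np.int32(94), [352, 263])]
side (np.int64(274), np.int64(265)) [(np.int32(41), [267, 220]), (np.int32(23), [276, 224]), (np.int32(15), [272, 234]), (np.int32(118), [276, 273]), (np.int32(75), [263, 273])]
```

{"method": "move_arm", "body": {"moves": [{"offset": [0, 0, 0], "turn": 0, "gripper": 1}, {"offset": [0, 0, 0], "turn": 0, "gripper": 1}]}}

```text
clock: 26.45
tool_pos: [553.5, 133.8, 121.7]
eef_rot: [-0.267, 0.715, -0.542, 0.352]
force: [0.1, 0.4, -2.5]
grip_width: 66.1
grip_force: 29.8
```

```bash
python3 cnt.py; python3 look.py pics/p2.png
```

```text
26.45 tilt 78.3 [553.5 133.8 121.7] [-0.61  0.76  0.2 ]
scene (np.int64(339), np.int64(258)) [(np.int32(64), [329, 231]), (np.int32(96), [335, 245]), (np.int32(99), [341, 259]), (np.int32(97), [353, 263]), (np.int32(75), [340, 275])]
side (np.int64(274), np.int64(265)) [(np.int32(38), [271, 220]), (np.int32(17), [275, 228]), (np.int32(22), [276, 241]), (np.int32(198), [276, 269]), (np.int32(56), [262, 274])]
26.55 [ 0.28  0.19  2.18  4.18  0.25 -1.13] [553.6 133.8 121.8] A [-0.61  0.76  0.2 ] tilt 78.3 w 65.67403671168435
lip [517. 160. 107.]
scene 278 191
side 225 196
```

View pics/p2.png

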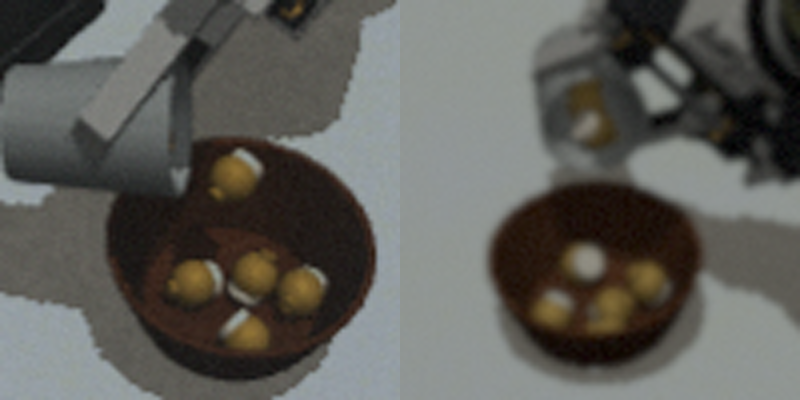

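Five sweets are in the bowl: four on its floor and one rolling down at crop (237,175). Three should remain in the cup, so I'm tipping back at once.

{"method": "move_arm", "body": {"moves": [{"offset": [0, 0, 0], "turn": 1, "gripper": 1}, {"offset": [0, 0, 0], "turn": 1, "gripper": 1}, {"offset": [0, 0, 0], "turn": 1, "gripper": 1}, {"offset": [0, 0, 0], "turn": 1, "gripper": 1}, {"offset": [0, 0, 0], "turn": 1, "gripper": 1}, {"offset": [0, 0, 0], "turn": 1, "gripper": 1}, {"offset": [0, 0, 0], "turn": 1, "gripper": 1}, {"offset": [0, 0, 0], "turn": 1, "gripper": 1}]}}

```text
clock: 27.65
tool_pos: [553.5, 133.8, 121.7]
eef_rot: [0.419, -0.282, 0.852, -0.139]
force: [-0.0, 0.2, -2.0]
grip_width: 66.2
grip_force: 29.9
```

```bash
python3 cnt.py; python3 look.py pics/p3.png
```

```text
27.65 tilt 28.9 [553.5 133.8 121.7] [-0.1   0.47  0.88]
scene (np.int64(339), np.int64(258)) [(np.int32(62), [316, 227]), (np.int32(18), [306, 226]), (np.int32(261), [348, 260]), (np.int32(29), [317, 264]), (np.int32(74), [340, 275])]
side (np.int64(274), np.int64(265)) [(np.int32(44), [269, 224]), (np.int32(34), [307, 228]), (np.int32(151), [278, 274]), (np.int32(56), [262, 274])]
27.75 [0.28 0.19 2.18 4.18 0.25 0.07] [553.6 133.8 121.7] A [-0.1   0.47  0.87] tilt 29.0 w 65.75190405975722
lip [530. 175. 142.]
scene 278 191
side 225 196
```

View pics/p3.png

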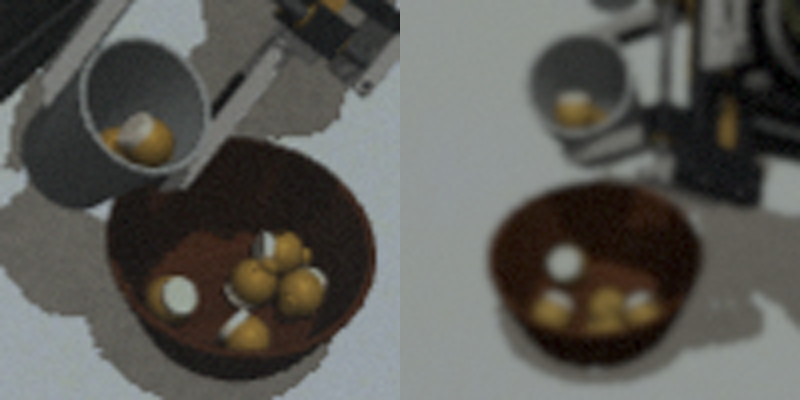

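Five sweets are in the bowl and the rest are low in the cup. I'll level it and go back.

{"method": "move_arm", "body": {"moves": [{"offset": [0, 0, 0], "turn": 1, "gripper": 1}, {"offset": [0, 0, 0], "turn": 1, "gripper": 1}, {"offset": [0, 0, 0], "turn": 1, "gripper": 1}, {"offset": [0, 0, 0], "turn": 1, "gripper": 1}, {"offset": [0, 0, 0], "turn": 0.3, "gripper": 1}, {"offset": [0, 0, 0], "turn": 0, "gripper": 1}]}}

```text
clock: 28.6
tool_pos: [553.5, 133.8, 121.7]
eef_rot: [0.442, -0.001, 0.897, -0.001]
force: [1.5, 0.0, -1.7]
grip_width: 66.1
grip_force: 29.9
```

```bash
python3 st.py 545 70 124
```

```text
28.6 [0.275 0.194 2.181 4.181 0.253 0.713] [553.5 133.8 121.7]
[[-0.61  -0.002  0.793]
 [-0.003  1.     0.   ]
 [-0.793 -0.002 -0.61 ]]
rows units [ 0.11995206 -2.1252953  -0.27184658]
```

Orientation is recovered. Back over the stapler.

{"method": "move_arm", "body": {"moves": [{"offset": [0.02, -0.42, -0.05], "turn": 0, "gripper": 1}, {"offset": [0.02, -0.42, -0.05], "turn": 0, "gripper": 1}, {"offset": [0.02, -0.43, -0.05], "turn": 0, "gripper": 1}, {"offset": [0.03, -0.43, -0.06], "turn": 0, "gripper": 1}, {"offset": [0.03, -0.43, -0.06], "turn": 0, "gripper": 1}, {"offset": [0.06, -0.47, -0.08], "turn": 0, "gripper": 1}, {"offset": [0.06, -0.47, -0.08], "turn": 0, "gripper": 1}, {"offset": [0.06, -0.47, -0.08], "turn": 0, "gripper": 1}, {"offset": [0.06, -0.47, -0.08], "turn": 0, "gripper": 1}, {"offset": [0.06, -0.47, -0.08], "turn": 0, "gripper": 1}]}}

```text
clock: 29.85
tool_pos: [529.8, -1.1, 124.0]
eef_rot: [0.442, -0.002, 0.897, -0.001]
force: [0.2, 0.5, -2.8]
grip_width: 65.5
grip_force: 29.9
```

{"method": "move_arm", "body": {"moves": [{"offset": [0.04, -0.49, -0.05], "turn": 0, "gripper": 1}, {"offset": [0.04, -0.49, -0.05], "turn": 0, "gripper": 1}, {"offset": [0.04, -0.49, -0.05], "turn": 0, "gripper": 1}, {"offset": [0.04, -0.49, -0.05], "turn": 0, "gripper": 1}, {"offset": [0.04, -0.42, 0.03], "turn": 0, "gripper": 1}, {"offset": [0.04, -0.42, 0.03], "turn": 0, "gripper": 1}, {"offset": [0.04, -0.42, 0.03], "turn": 0, "gripper": 1}, {"offset": [0.04, -0.42, 0.03], "turn": 0, "gripper": 1}]}}

```text
clock: 30.85
tool_pos: [522.2, -110.3, 117.8]
eef_rot: [0.442, -0.002, 0.897, -0.001]
force: [0.6, -0.8, -2.0]
grip_width: 65.7
grip_force: 29.9
```

```bash
python3 st.py 558.9 -137.3 75
```

```text
30.85 [-0.456  0.129  2.276  1.896  0.378  2.499] [ 522.2 -110.3  117.8]
[[-0.61  -0.002  0.793]
 [-0.004  1.     0.   ]
 [-0.793 -0.003 -0.61 ]]
rows units [ 0.38875852 -0.89990884  1.84134998]
```

{"method": "move_arm", "body": {"moves": [{"offset": [0.1, -0.22, 0.46], "turn": 0, "gripper": 1}, {"offset": [0.1, -0.22, 0.46], "turn": 0, "gripper": 1}, {"offset": [0.1, -0.23, 0.46], "turn": 0, "gripper": 1}, {"offset": [0.09, -0.23, 0.46], "turn": 0, "gripper": 1}, {"offset": [0.2, 0, 0.15], "turn": 0, "gripper": 1}, {"offset": [0.2, 0, 0.15], "turn": 0, "gripper": 1}, {"offset": [0.1, 0, 0.08], "turn": 0, "gripper": 1}, {"offset": [0, 0, 0], "turn": 0, "gripper": 1}]}}

```text
clock: 31.85
tool_pos: [558.7, -136.8, 55.9]
eef_rot: [0.442, -0.001, 0.897, -0.0]
force: [0.2, 0.5, -1.2]
grip_width: 65.7
grip_force: 29.9
```

```bash
python3 st.py 558.9 -137.3 51.4
```

```text
31.85 [-0.477  0.373  2.181  2.168  0.456  2.186] [ 558.7 -136.8   55.9]
[[-0.61  -0.001  0.792]
 [-0.001  1.     0.   ]
 [-0.792 -0.001 -0.61 ]]
rows units [ 0.11491956 -0.01662379  0.09845097]
```

{"method": "move_arm", "body": {"moves": [{"offset": [0.06, -0.01, 0.05], "turn": 0, "gripper": 1}, {"offset": [0.05, 0, 0.04], "turn": 0, "gripper": 1}, {"offset": [0, 0, 0], "turn": 0, "gripper": 1}]}}

```text
clock: 32.22
tool_pos: [558.8, -137.1, 51.7]
eef_rot: [0.442, -0.0, 0.897, -0.0]
force: [0.2, -0.9, -2.8]
grip_width: 65.6
grip_force: 29.9
```

{"method": "move_arm", "body": {"moves": [{"offset": [0.02, 0, 0.015], "turn": 0, "gripper": 1}, {"offset": [0, 0, 0], "turn": 0, "gripper": 1}]}}

```text
clock: 32.48
tool_pos: [559.0, -137.2, 51.4]
eef_rot: [0.442, -0.0, 0.897, -0.0]
force: [-2.2, -0.0, 2.1]
grip_width: 66.0
grip_force: 29.8
```

```bash
python3 -c "
from h import *
for _ in range(3):
  optics.get_image('wrist');s=arm.read_state();print(s['tool_pos'],s['force'])"
```

```text
[ 558.96514964 -137.18707031   51.31822649] [-1.58760788 -0.47634711  1.65027201]
[ 558.95625583 -137.19400688   51.33017772] [-0.61789006  0.45843689  2.21470299]
[ 558.97654434 -137.19415752   51.3535824 ] [-1.50384289  0.08567661  2.05624422]
```

Contact has been made and the cup stands on the coaster. Now release and back out along the tool axis.

{"method": "move_arm", "body": {"moves": [{"offset": [0, 0, 0], "turn": 0, "gripper": 0}, {"offset": [0, 0, 0], "turn": 0, "gripper": 0}, {"offset": [0, 0, 0], "turn": 0, "gripper": 0}, {"offset": [0, 0, 0], "turn": 0, "gripper": 0}, {"offset": [0, 0, -0.3], "turn": 0, "gripper": 0}, {"offset": [0, 0, -0.6], "turn": 0, "gripper": 0}, {"offset": [0, 0, -0.7], "turn": 0, "gripper": 0}, {"offset": [0, 0, -0.7], "turn": 0, "gripper": 0}, {"offset": [0, 0, -0.7], "turn": 0, "gripper": 0}, {"offset": [0, 0, 0], "turn": 0, "gripper": 0}]}}

```text
clock: 33.88
tool_pos: [487.0, -137.5, 106.9]
eef_rot: [0.442, 0.0, 0.897, -0.001]
force: [-0.7, -0.1, 0.2]
grip_width: 94.0
grip_force: 0.0
```

```bash
python3 -c "
from h import *
a=optics.get_image('scene');b=optics.get_image('wrist')
cv2.imwrite('pics/f.png',np.hstack([cv2.resize(a[130:330,140:420],None,fx=1.5,fy=1.5)[:300],cv2.resize(b,(380,300))]))"
```

```text
(no output)
```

View pics/f.png

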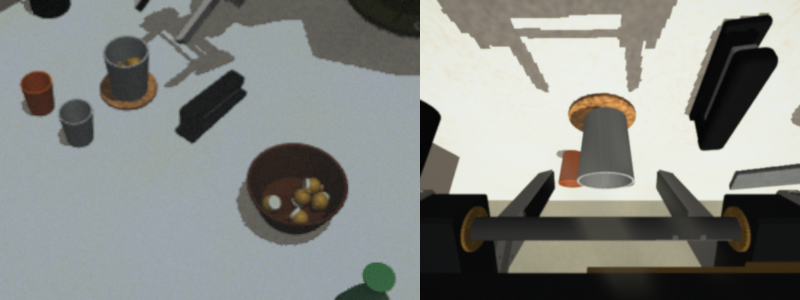

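The cup stands upright and free on its coaster near (128,70), with sweets inside. The bowl near (298,190) holds five and the desk is clean, so I'm handing in.

```bash
python3 -c "
from rig import arm
print(arm.job_done())"
```

```text
the job is handed in; nothing more can be done
None
```

The job is handed in at about 34 s: five sweets are in the bowl (four, give or take one, were asked for), the rest are in the cup, which stands upright and released on its coaster, and the last pictures show no sweets on the desk and nothing else moved.

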